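Read the codes under the spice tins and weigh the orange one

ROBOT

A 6-joint arm with a two-finger parallel gripper is mounted at the origin on the work surface. World frame = base frame: x ahead of the robot, y to its left, z up, the work surface at z = 0. Lengths are in m, angles in rad, forces in N, time in s.
With the tool pointing down it reaches from about 0.275 to 0.75 m from the base axis. Payload 10.2 kg.
Tool frame: the origin (TCP) lies on the centre line of the jaws, within the pads' length; the fingertips stand 19 mm ahead of it and the grasp point (between the pads) is the TCP (env.tip_reach is the distance from the TCP to the fingertips, in m); z points along the fingers, y is the line along which they close (so a half turn about z gives the same grasp; the last joint's range is limited). The gripper opens to 88 mm and grips with 3 to 60 N. Pads are 18 mm wide; open, the fingers measure 123 mm over their backs; the gripper's body (75 mm by 187 mm) begins 45 mm behind the grasp point.
Start: joints at [-1.384, 0.313, 1.498, -0, 1.331, -0.223], TCP at [0.209, -0.482, 0.258] pointing down, gripper open.
Joint ranges: [-2.94, 2.94], [-0.97, 2.17], [0.19, 2.56], [-1.23, 4.37], [0.02, 3.11], [-2.88, 2.88]. Speed limits (rad/s): [2.39, 2.39, 3.01, 3.14, 3.14, 3.14].

INTERFACE

Orientations are given as a rotation vector (axis times angle).
In Python, from cell import env gives the robot as it stands.
- The arm moves only by the shell command python3 drive.py 'ROWS' [OPENING]. ROWS is a JSON list of rows, 1 to 20 of them, each of 6 numbers: dx, dy, dz in m, then a rotation vector rx, ry, rz in rad; each row is the pose to reach, as a shift and turn from the pose commanded when the command began, along the tool's axes at that moment; what a row does not reach only later rows make up. A row lasts 1/8 s, in which the tool goes at most 0.0625 m and 0.188 rad, less where a joint would pass 70% of its speed; a pose out of reach is approached as far as the arm can. OPENING is the opening from 0.0 (shut) to 1.0 (fully open), set as the command begins (- or left out keeps the last). The fingers move at their own pace and stop on an object; the grip force is fixed at half the most. Time passes only in rows, so rows that do not move let the fingers close. It prints the time, the measured TCP pose, the force, the opening and the grip force at its end.
- env.get_state(): the state, without advancing time (a new reading comes with each control period).
- env.read_camera(name): name is "side" or "top" or "wrist"; returns the picture (400x640x3 uint8, red, green, blue); there is no depth.
- env.calibration(name): a dict with "fx", "fy", "cx", "cy" (pixels), "R" (3x3) and "t" (3): a world point X has camera coordinates R X + t. Camera axes: x right, y down, z forward; pixel columns grow to the right and rows downward; lengths in m; the calibration is good to about 2 mm. A picture is of the moment at which its call begins: read the wrist's pose just before it. calibration takes no time and is no camera call; for the wrist camera it gives the pose at the moment of the call.
- env.job_done(): hands the job in; it is judged then, once.
The state is a dict: "time_s": time; "joint_positions": joint angles; "qvel": joint speeds; "effort": joint torques, N m; "position": TCP position; "tool_rot": TCP orientation; "force": force on the tool from outside, world axes, zero at the start; "moment": the same for the moment, N m; "finger_gap": opening from 0.0 (shut) to 1.0 (fully open); "grasp_force": force on a finger pad.
Only numpy, scipy, OpenCV 4.12 (cv2) and the standard library are available. Lean on these libraries where they do the work, as an engineer would, in place of code of your own. Each camera call takes 0.05 s, during which the arm holds its last target. There are 200 camera calls.

TASK

The colour codes of the two square spice tins are hidden on their undersides: turn each tin down onto its side on the steel cooling rack, its underside facing straight ahead to the counter's far edge, opposite the robot, so that the mark can be read. Once both lie on the rack, move the one with the orange mark onto the middle of the kitchen scale's platform, lying the same way, and leave the blue-marked tin lying on the rack. Do not push the mug, the jar or the round tin out of place.

Things in the scene. Friction and masses are not known exactly. Their poses are not given: they have to be found in the camera images.
- tin_a: Square spice tin, 46 x 46 mm, 80 mm tall, 0.1 to 0.17 kg, white with a brown band and an aluminium lid; both tins look the same from above and the sides. It starts upright. Origin: centre of its underside; z axis from underside to lid. On the underside is a round mark, 34 mm across: orange in this tin. Which tin stands where changes from run to run.
- tin_b: Square spice tin, 46 x 46 mm, 80 mm tall, 0.1 to 0.17 kg, white with a brown band and an aluminium lid; both tins look the same from above and the sides. It starts upright. Origin: centre of its underside; z axis from underside to lid. On the underside is a round mark, 34 mm across: blue in this tin. Which tin stands where changes from run to run.
- rack: Steel wire cooling rack, 220 mm (its x) by 360 mm (its y), flat top 20 mm above the counter; it does not move. Origin: centre of its underside on the counter. Wires are close enough that it acts as a flat surface.
- scale: White kitchen scale with a square-edged aluminium platform 140 mm (x) by 130 mm (y), its top 30 mm above the counter; it does not move. Origin: under the middle of the platform, at counter height. The white base, 22 mm high, reaches 30 mm past the platform on its -y side (display).
- rack_near (a point): Point on the counter 150 mm from the rack's origin along its -x, on the robot's side of the rack. Lids of lying tins point towards this side, undersides (marks) along +x, to the counter's far edge and the camera that looks back at the robot.
- scale_near (a point): Point on the counter 100 mm from the scale's origin along its -x, on the robot's side of the scale; the lid of the tin on the scale points to this side.
- mug: Blue ceramic mug, radius 40 mm, 90 mm tall, handle to its +y. Loose bystander, origin at the centre of its underside; leave it where it is.
- jar: Glass jar with red cap, radius 30 mm, 80 mm tall. Loose bystander, origin at the centre of its underside; leave it where it is.
- round_tin: Round white tin without a mark, radius 26 mm, 60 mm tall. Loose bystander, origin at the centre of its underside; leave it where it is.

How it is judged:
By the outcome, as a careful person would: the job done as asked, in the order asked, and still so for the second after the job is handed in, with the robot touching nothing.
It also fails if it takes over 69 s, if anything falls off the work surface, if the arm or the gripper's body presses on something with over 40 N, if the wrist force passes 120 N, or if a joint passes its speed limit or range.

## Working session

There is one attempt and no reset: what is moved stays moved. The work goes in short steps, Python scripts to look and compute and a shell command to move; the robot and the scene stay as the last step left them, time stands still between calls to the robot, and variables do not carry over. Pictures are saved under pics/ and viewed, at most 10 in all, crops included, and the job is handed in when it is done.

```bash
ls; mkdir -p pics; python3 - <<'E'
from cell import env
import cv2,numpy as np
for n in("top","side"):
    cv2.imwrite(f"pics/{n}0.png",env.read_camera(n)[:,:,::-1])
    print(n,env.calibration(n))
s=env.get_state();print(s)
E
```

```text
cell.py
drive.py
pics
top {'fx': 390.59337758982616, 'fy': 390.59337758982616, 'cx': 317.5847859876509, 'cy': 199.19293647118064, 'R': array([[-0.01039099, -0.99963569,  0.02491021],
       [-0.99565815,  0.0080387 , -0.09273743],
       [ 0.09250339, -0.02576569, -0.99537895]]), 't': array([-0.08392587,  0.59645627,  1.03484479])}
side {'fx': 421.17845180927856, 'fy': 421.17845180927856, 'cx': 323.1640545620695, 'cy': 197.76468282047733, 'R': array([[ 0.97547245, -0.21955755, -0.0157473 ],
       [-0.17870118, -0.74811705, -0.63905146],
       [ 0.12852775,  0.62619115, -0.76900277]]), 't': array([-0.59411278,  0.06605005,  1.00543882])}
{'time_s': 0.1, 'joint_positions': array([-1.38441951e+00,  3.13380084e-01,  1.49830080e+00,  1.84622967e-05,
        1.33102750e+00, -2.23413531e-01]), 'qvel': array([-1.12088881e-05, -5.14901823e-04, -1.75424736e-03, -2.01592618e-03,
       -9.27359722e-04, -3.73058487e-04]), 'effort': array([ 1.87594960e-03, -4.02807820e+01, -2.52647156e+01,  6.94774697e-02,
        3.41829134e-02, -7.06632977e-05]), 'position': array([ 0.20912006, -0.48135227,  0.25724814]), 'tool_rot': array([-3.07478734e+00, -6.38969004e-01, -6.05938608e-05]), 'force': array([-0.44964263, -0.12844819,  0.22767346]), 'moment': array([-0.02691876,  0.00485661, -0.02170537]), 'grasp_force': 0.0, 'finger_gap': 0.9990245419124857}
```
View pics/top0.png

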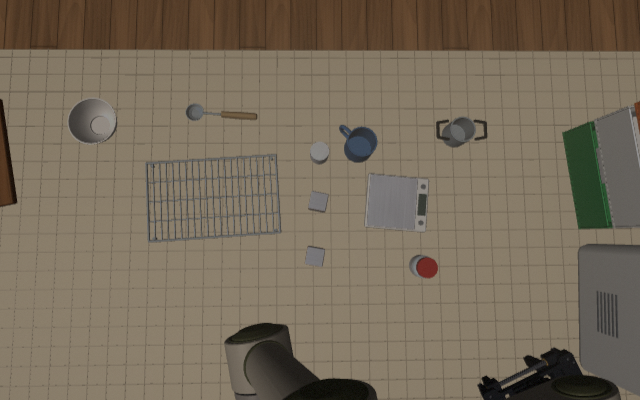

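View pics/side0.png

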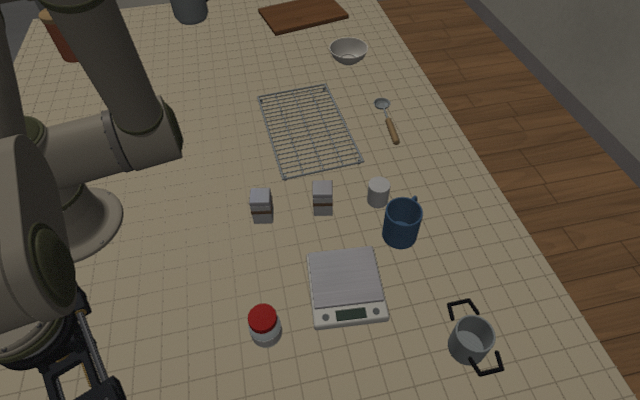

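The top view shows the tin lids near (318,201) and (315,257), the rack at (147–280,155–241), the scale platform at about (366–417,175–230), the round tin at (319,152), the mug at (360,145) and the jar at (426,267). I'll enlarge this area to read the corners.

```bash
python3 - <<'E'
import cv2
i=cv2.imread("pics/top0.png")
a=cv2.resize(i[135:285,140:300],None,fx=2.5,fy=2.5,interpolation=cv2.INTER_CUBIC)  # 400x375
b=cv2.resize(i[180:280,290:440],None,fx=5,fy=5,interpolation=cv2.INTER_CUBIC) #750x500
cv2.imwrite("pics/c1.png",b);
E
```

View pics/c1.png

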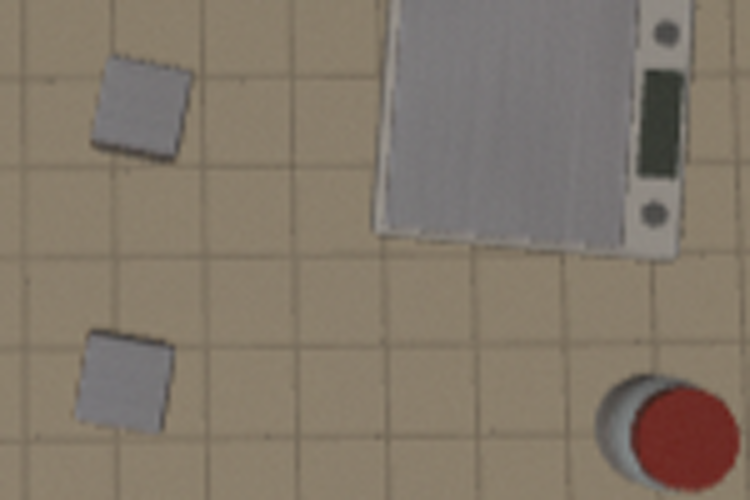

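The crop shows both lids turned about 10°. The upper lid's corners are at (110,55), (192,72), (176,153) and (93,144), and the lower lid's at (92,333), (174,346), (162,433) and (77,418). The platform's lower corners are at (388,232) and (625,247).

```bash
cat > h.py <<'E'
from cell import env
import numpy as np, cv2
from scipy.spatial.transform import Rotation as Ro
def px(name,uv,z,c=None):
    c=c or env.calibration(name);R,t=np.array(c["R"]),np.array(c["t"])
    uv=np.atleast_2d(uv).astype(float)
    d=np.c_[(uv[:,0]-c["cx"])/c["fx"],(uv[:,1]-c["cy"])/c["fy"],np.ones(len(uv))]@R
    o=-R.T@t
    return o+d*((z-o[2])/d[:,2])[:,None]
def proj(name,X):
    c=env.calibration(name);p=np.atleast_2d(X)@np.array(c["R"]).T+c["t"]
    return np.c_[c["fx"]*p[:,0]/p[:,2]+c["cx"],c["fy"]*p[:,1]/p[:,2]+c["cy"]]
def box(P,n):
    e=np.roll(P,-1,0)-P
    print(n,"c",P.mean(0).round(4),"sides",np.linalg.norm(e,axis=1).round(3),"ang",np.degrees(np.arctan2(e[:,1],e[:,0])).round(1))
E
python3 - <<'E'
from h import *
np.set_printoptions(suppress=True)
o=np.array([290,180])
box(px("top",o+np.array([(110,55),(192,72),(176,153),(93,144)])/5,.08),"far")
box(px("top",o+np.array([(92,333),(174,346),(162,433),(77,418)])/5,.08),"near")
box(px("top",[(147.5,163),(276.5,155),(281,234),(149.5,241)],.02),"rack")
box(px("top",[(369,175.5),(418,179),o+np.array((625,247))/5,o+np.array((388,232))/5],.03),"scale")
for n,uv,z in(("round",(319,152),.06),("jar",(427,267),.08),("mug",(361,145),.09)):print(n,px("top",uv,z).round(3))
c=env.calibration("wrist");s=env.get_state()
T=Ro.from_rotvec(s["tool_rot"]).as_matrix()
print(T.round(3),"cam axes in tool",(np.array(c["R"])@T).round(3),"cam pos tool",(T.T@(-np.array(c["R"]).T@c["t"]-s["position"])).round(3))
E
```

```text
far c [ 0.5857 -0.0906  0.08  ] sides [0.043 0.043 0.043 0.047] ang [-102.2  168.1   83.3  -11.3]
near c [ 0.4439 -0.0806  0.08  ] sides [0.043 0.044 0.044 0.044] ang [-99.6 171.4  79.4 -10.5]
rack c [0.6024 0.1932 0.02  ] sides [0.353 0.218 0.353 0.213] ang [ -86.7 -176.8   92.5    3.1]
scale c [ 0.585  -0.2938  0.03  ] sides [0.135 0.139 0.129 0.14 ] ang [-94.5 174.6  85.8  -2.9]
round [[ 0.719 -0.094  0.06 ]]
jar [[ 0.414 -0.367  0.08 ]]
mug [[ 0.731 -0.203  0.09 ]]
[[ 0.917  0.398 -0.   ]
 [ 0.398 -0.917  0.001]
 [ 0.    -0.001 -1.   ]] cam axes in tool [[-0.001  1.     0.   ]
 [-0.966 -0.001 -0.257]
 [-0.257 -0.     0.966]] cam pos tool [ 0.066  0.001 -0.128]
```

```bash
cat >> h.py <<'E'
np.set_printoptions(suppress=True)
def pose(yaw,phi):  # deg; phi=0 down, negative tips the fingers forward
    return Ro.from_euler("ZY",[yaw,phi],degrees=True)*Ro.from_matrix(np.diag([1.,-1,-1]))
def to(p,R,s=None):
    s=s or env.get_state();T=Ro.from_rotvec(s["tool_rot"])
    d=T.inv().apply(np.array(p)-s["position"]);r=(T.inv()*R).as_rotvec()
    print("row",d.round(3),r.round(3),"n",np.linalg.norm(d)/.0625,np.linalg.norm(r)/.188)
def rot(yaw,v): return Ro.from_euler("Z",yaw,degrees=True).apply(v)
near=np.array([.4439,-.0806,0]);far=np.array([.5857,-.0906,0]);rack=np.array([.6024,.1932,0]);scale=np.array([.585,-.2938,0])
YR,YS=3.1,-4.7
def grasp(t,yaw,back=0,phi=25):
    R=pose(yaw,phi);return t+rot(yaw,[.008,0,.062])-back*R.apply([0,0,1]),R
def lie(c,yaw,z,up=0):
    return c+rot(yaw,[-.022,0,0])+[0,0,z+.023+.008+up],pose(yaw,-65)
E
python3 -c "
from h import *
to(*grasp(near,-10.3,.12))"
```

```text
row [ 0.424 -0.241  0.087] [ 0.127 -0.423  0.58 ] n 7.925464857639894 3.880950669790275
```

```bash
R='[0.424,-0.241,0.087,0.127,-0.423,0.58]'; python3 drive.py '[[0.424,-0.241,0.087,0.127,-0.423,0.58],[0.424,-0.241,0.087,0.127,-0.423,0.58],[0.424,-0.241,0.087,0.127,-0.423,0.58],[0.424,-0.241,0.087,0.127,-0.423,0.58],[0.424,-0.241,0.087,0.127,-0.423,0.58],[0.424,-0.241,0.087,0.127,-0.423,0.58],[0.424,-0.241,0.087,0.127,-0.423,0.58],[0.424,-0.241,0.087,0.127,-0.423,0.58],[0.424,-0.241,0.087,0.127,-0.423,0.58],[0.424,-0.241,0.087,0.127,-0.423,0.58],[0.424,-0.241,0.087,0.127,-0.423,0.58]]' 1.0
python3 - <<'E'
from h import *
to(*grasp(near,-10.3,.12));to(*grasp(near,-10.3))
i=env.read_camera("wrist")
cv2.imwrite("pics/w1.png",i[:,:,::-1])
L=near+[rot(-10.3,[a,b,.08]) for a,b in((.023,.023),(.023,-.023),(-.023,-.023),(-.023,.023))]
print(proj("wrist",L).round(0))
E
```

```text
time_s: 1.48
position: [0.5016, -0.0923, 0.1707]
tool_rot: [-3.019, 0.273, 0.668]
force: [-0.4, -0.4, -0.5]
finger_gap: 1.003
grasp_force: 0.0
row [-0.    -0.001  0.   ] [ 0.001 -0.001 -0.001] n 0.018980973429864025 0.008534022430269324
row [-0.    -0.001  0.12 ] [ 0.001 -0.001 -0.001] n 1.920932572305807 0.008534022430269324
[[291. 198.]
 [350. 198.]
 [347. 238.]
 [295. 238.]]
```

View pics/w1.png

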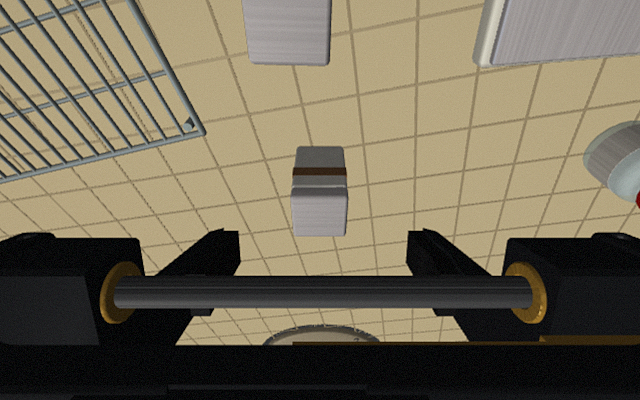

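The wrist view is centred on the near tin, with lid corners at (292,187), (347,187), (347,236) and (293,236). The predicted columns match, but the lid's upper edge is 11 px off, so I'll check that.

```bash
python3 - <<'E'
from h import *
box(px("wrist",[(291.5,187),(347.5,187),(347,236),(292.5,236)],.08),"lid .08")
print(px("wrist",[(298,147),(343,147)],.0).round(4))
print(proj("wrist",near+[rot(-10.3,[a,0,z]) for a,z in((.023,0),(.023,.08),(-.023,.08))]).round(0))
print(px("wrist",[(250,63),(329,66)],.08), far+[rot(-11.3,[-.023,b,.08]) for b in(.023,-.023)])
E
```

```text
lid .08 c [ 0.4504 -0.081   0.08  ] sides [0.042 0.054 0.048 0.054] ang [-100.5  172.2   79.5  -13.3]
[[ 0.4689 -0.0622  0.    ]
 [ 0.4609 -0.1059  0.    ]]
[[321. 145.]
 [321. 198.]
 [321. 238.]]
[[ 0.57152849 -0.06391964  0.08      ]
 [ 0.56183642 -0.10762534  0.08      ]] [[ 0.56765262 -0.0635391   0.08      ]
 [ 0.5586391  -0.10864738  0.08      ]]
```

The base and the lid's near edge agree within about 2 mm; the row at 187 is the foot of the lid's skirt. I'll descend and grip.

```bash
python3 drive.py '[[0,0,0.06,0,0,0],[0,0,0.12,0,0,0],[0,0,0.12,0,0,0],[0,0,0.12,0,0,0]]' && python3 drive.py '[[0,0,0,0,0,0],[0,0,0,0,0,0],[0,0,0,0,0,0],[0,0,0,0,0,0],[0,0,0,0,0,0],[0,0,0,0,0,0]]' 0.0
python3 - <<'E'
from h import *
s=env.get_state(); p=s["position"]
c=rack+rot(YR,[-.02,.07,0])
to(p+[0,0,.15],Ro.from_rotvec(s["tool_rot"]))
P,R=lie(c,YR,.022,.10);print(P);to(P,R)
E
```

```text
time_s: 2.02
position: [0.4539, -0.0838, 0.064]
tool_rot: [-3.021, 0.274, 0.663]
force: [0.5, -1.6, 0.1]
finger_gap: 1.004
grasp_force: 0.0
time_s: 2.78
position: [0.4523, -0.0826, 0.062]
tool_rot: [-3.019, 0.272, 0.668]
force: [-0.5, 0.7, 1.4]
finger_gap: 0.517
grasp_force: 30.0
row [-0.063  0.    -0.136] [0. 0. 0.] n 2.4 0.0
[0.55667594 0.26082626 0.153     ]
row [-0.001 -0.356 -0.1  ] [ 0.09   1.562 -0.243] n 5.9245991917340035 8.422475080329065
```

```bash
python3 drive.py '[[-0.025,0,-0.054,0,0,0],[-0.05,0,-0.109,0,0,0],[-0.063,0,-0.136,0,0,0],[-0.034,-0.15,-0.13,0.034,0.6,-0.093],[-0.001,-0.356,-0.1,0.09,1.562,-0.243],[-0.001,-0.356,-0.1,0.09,1.562,-0.243],[-0.001,-0.356,-0.1,0.09,1.562,-0.243],[-0.001,-0.356,-0.1,0.09,1.562,-0.243],[-0.001,-0.356,-0.1,0.09,1.562,-0.243],[-0.001,-0.356,-0.1,0.09,1.562,-0.243],[-0.001,-0.356,-0.1,0.09,1.562,-0.243],[-0.001,-0.356,-0.1,0.09,1.562,-0.243],[-0.001,-0.356,-0.1,0.09,1.562,-0.243],[-0.001,-0.356,-0.1,0.09,1.562,-0.243],[-0.001,-0.356,-0.1,0.09,1.562,-0.243],[-0.001,-0.356,-0.1,0.09,1.562,-0.243]]'
python3 - <<'E'
from h import *
c=rack+rot(YR,[-.02,.07,0])
to(*lie(c,YR,.022,.10))
to(*lie(c,YR,.022,0));print(env.get_state()["joint_positions"])
cv2.imwrite("pics/s1.png",cv2.resize(env.read_camera("side")[:,:,::-1][0:250,160:480],None,fx=2.4,fy=2.4))
E
```

```text
time_s: 4.78
position: [0.599, 0.2386, 0.2773]
tool_rot: [-2.706, -0.122, -1.515]
force: [0.1, -0.3, -1.6]
finger_gap: 0.517
grasp_force: 30.0
row [-0.127 -0.026  0.031] [-0.027  0.114  0.02 ] n 2.1305065779655403 0.630607370141405
row [-0.212 -0.027  0.083] [-0.027  0.114  0.02 ] n 3.669180083636629 0.630607370141405
[ 0.24754406  0.27240827  1.80526618 -1.23237449  0.1474183   2.88009036]
```

View pics/s1.png

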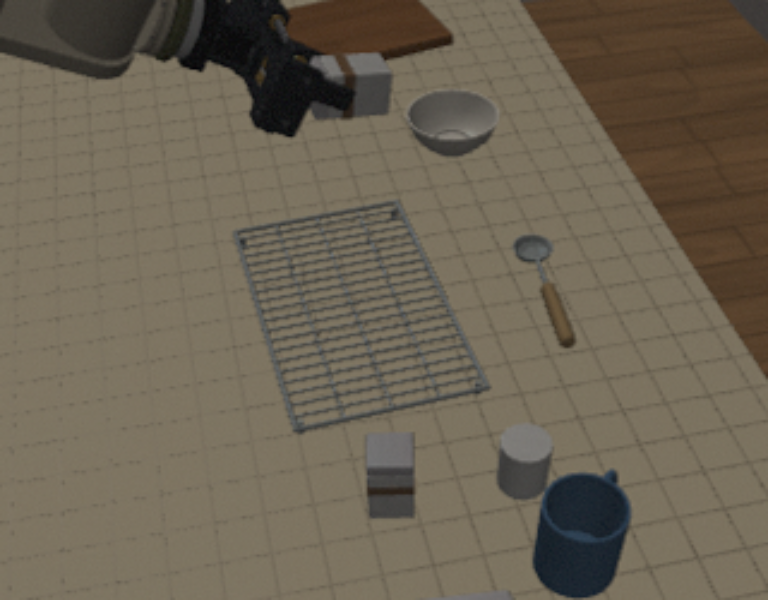

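The side view shows the tin held lying above the rack with its underside facing far. The wrist has reached the straight-forearm singularity (q5≈0, q4 and q6 at their limits). I'll model the wrist and go round it with a cone sweep of q4.

```bash
cat > k.py <<'E'
from h import *
from scipy.optimize import least_squares
def ori(q): return Ro.from_euler("ZYZYZ",[0,0,0,0,0][:0]) if 0 else Ro.from_euler("Z",q[0])*Ro.from_euler("Y",q[1]+q[2])*Ro.from_euler("ZYZ",[q[3],q[4],q[5]+np.pi/2])
def fk(q,P):
    a1,d1,L2,a3,L3,d6=P
    z=Ro.from_euler("Z",q[0])
    w=z.apply([a1,0,d1]+Ro.from_euler("Y",q[1]).apply([0,0,L2])+Ro.from_euler("Y",q[1]+q[2]).apply([a3,0,L3]))
    R=ori(q);return w+R.apply([0,0,d6]),R
E
python3 - <<'E'
from k import *
s=env.get_state();q=s["joint_positions"]
print("ori err",(ori(q).inv()*Ro.from_rotvec(s["tool_rot"])).as_rotvec(), q, s["position"])
D=[([-1.38441951e+00,3.13380084e-01,1.49830080e+00,0,1.33102750e+00,-2.23413531e-01],[0.20912006,-0.48135227,0.25724814]),(q,s["position"])]
P0=np.array([0,.3,.4,0,.4,.3])
f=lambda P:np.r_[np.concatenate([fk(a,P)[0]-b for a,b in D])*1000,(P-P0)*.3]
r=least_squares(f,P0);print(r.x.round(4),r.fun[:6].round(2))
E
```

```text
ori err [ 0. -0. -0.] [ 0.24750604  0.27200637  1.80485759 -1.23229767  0.14737444  2.88003718] [0.59908755 0.23863963 0.27776336]
[ 2.3505 -1.4513 -1.0429 -1.6675 -1.9727 -0.6107] [-114.29  -21.55    0.      0.     -0.02   -0.  ]
```

```bash
sed -i 's/a1,d1,L2,a3,L3,d6=P/a1,b,d1,L2,a3,L3,d6=P/; s/\[a1,0,d1\]/[a1,b,d1]/' k.py
python3 - <<'E'
from k import *
s=env.get_state();q=s["joint_positions"]
D=[([-1.38441951e+00,3.13380084e-01,1.49830080e+00,0,1.33102750e+00,-2.23413531e-01],[0.20912006,-0.48135227,0.25724814]),(q,s["position"])]
for P0 in([0,.116,.3,.4,0,.4,.25],[0,.116,.15,.45,0,.45,.25],[0,.116,.2,.4,0,.4,.2]):
    P0=np.array(P0)
    f=lambda P:np.r_[np.concatenate([fk(a,P)[0]-b for a,b in D])*1000,(P-P0)*np.array([20,1,1,1,20,1,1])]
    r=least_squares(f,P0);print(r.x.round(4),r.fun[:6].round(2))
s=env.get_state();print(Ro.from_rotvec(s["tool_rot"]).apply([0,0,1]))
E
```

```text
[-0.0093  0.1161  0.1356  0.4872  0.0241  0.388   0.2258] [-0.22 -0.01 -0.   -0.02  0.22  0.  ]
[-0.0104  0.1161  0.1308  0.4912  0.0233  0.3878  0.2257] [-0.22 -0.01 -0.   -0.02  0.22  0.  ]
[-0.0099  0.1161  0.133   0.4893  0.0237  0.3879  0.2257] [-0.22 -0.01 -0.   -0.02  0.22  0.  ]
[ 0.84982743  0.07187793 -0.52213687]
```

```bash
cat >> k.py <<'E'
P=np.array([-0.0099,0.1161,0.133,0.4893,0.0237,0.3879,0.2257])
LO=np.array([-2.94,-.97,.19,-1.23,.02,-2.88])+.03;HI=np.array([2.94,2.17,2.56,4.37,3.11,2.88])-.03
def ik(p,R,q0):
    f=lambda q:np.r_[(fk(q,P)[0]-p)*10,(fk(q,P)[1].inv()*R).as_rotvec()]
    r=least_squares(f,np.clip(q0,LO+1e-3,HI-1e-3),bounds=(LO,HI));return r.x,np.abs(r.fun).max()
def rows(qs,s=None):
    s=env.get_state() if s is None else s;T=Ro.from_rotvec(s["tool_rot"])
    for q in qs:
        p,R=fk(q,P);print(np.r_[T.inv().apply(p-s["position"]),(T.inv()*R).as_rotvec()].round(3).tolist(),p.round(2))
E
cat > ps.py <<'E'
E
python3 - <<'E'
from k import *
s=env.get_state();q=s["joint_positions"]
for yy in(.07,-.07):
  c=rack+rot(YR,[-.02,yy,0])
  for up in(.1,0):
    t,e=ik(*lie(c,YR,.022,up),np.array([.2,.4,1.8,3.1,.4,-1.5]));print(t.round(3),e)
t,e=ik(*lie(scale+[0,0,0],YS,.032,0),np.array([-.7,.4,1.8,3.1,.4,-1.5]));print("scale",t.round(3),e)
c=rack+rot(YR,[-.02,.07,0])
t,e=ik(*lie(c,YR,.022,.1),np.array([.2,.4,1.8,3.1,.4,-1.5]))
a=q.copy();a[3]=0;a[4]=.4;a[5]=q[5]+q[3]
W=[q+(a-q)*k for k in(.5,1)]
b=t.copy();b[4]=max(.4,b[4])
W+=[a+(b-a)*k for k in(.25,.5,.75,1)]+[t]
print(np.array(W).round(2));rows(W)
E
```

```text
[ 0.344  0.45   2.05   3.671  0.54  -1.91 ] 2.240992114099782e-12
[ 0.344  0.668  2.091  3.523  0.772 -1.725] 3.5553271438004675e-10
[-0.017  0.375  2.199  3.022  0.569 -1.5  ] 3.3286116918329603e-12
[-0.017  0.629  2.244  3.057  0.867 -1.546] 2.4069635173873394e-11
scale [-0.913  0.663  2.032  2.074  0.87  -1.141] 1.2212453270876722e-14
[[ 0.25  0.27  1.8  -0.62  0.27  2.26]
 [ 0.25  0.27  1.8   0.    0.4   1.65]
 [ 0.27  0.32  1.87  0.92  0.43  0.76]
 [ 0.3   0.36  1.93  1.84  0.47 -0.13]
 [ 0.32  0.41  1.99  2.75  0.5  -1.02]
 [ 0.34  0.45  2.05  3.67  0.54 -1.91]
 [ 0.34  0.45  2.05  3.67  0.54 -1.91]]
[-0.039, 0.007, -0.003, -0.033, -0.172, -0.012] [0.58 0.23 0.25]
[-0.08, -0.023, -0.016, 0.11, -0.36, -0.028] [0.54 0.26 0.22]
[-0.117, -0.11, -0.025, 0.47, -0.368, -0.005] [0.51 0.34 0.19]
[-0.096, -0.151, -0.019, 0.623, -0.112, 0.059] [0.52 0.38 0.21]
[-0.079, -0.115, 0.009, 0.413, 0.147, 0.087] [0.56 0.35 0.21]
[-0.127, -0.026, 0.031, -0.027, 0.113, 0.02] [0.56 0.26 0.15]
[-0.127, -0.026, 0.031, -0.027, 0.113, 0.02] [0.56 0.26 0.15]
```

```bash
python3 drive.py '[[-0.04,0.007,-0.003,-0.033,-0.172,-0.012],[-0.04,0.007,-0.003,-0.033,-0.172,-0.012],[-0.08,-0.023,-0.016,0.11,-0.36,-0.028],[-0.08,-0.023,-0.016,0.11,-0.36,-0.028],[-0.08,-0.023,-0.016,0.11,-0.36,-0.028],[-0.117,-0.11,-0.025,0.47,-0.368,-0.005],[-0.117,-0.11,-0.025,0.47,-0.368,-0.005],[-0.117,-0.11,-0.025,0.47,-0.368,-0.005],[-0.117,-0.11,-0.025,0.47,-0.368,-0.005],[-0.096,-0.151,-0.019,0.623,-0.112,0.059],[-0.096,-0.151,-0.019,0.623,-0.112,0.059],[-0.096,-0.151,-0.019,0.623,-0.112,0.059],[-0.096,-0.151,-0.019,0.623,-0.112,0.059],[-0.079,-0.115,0.009,0.413,0.147,0.087],[-0.079,-0.115,0.009,0.413,0.147,0.087],[-0.079,-0.115,0.009,0.413,0.147,0.087],[-0.079,-0.115,0.009,0.413,0.147,0.087]]'
python3 - <<'E'
from k import *
s=env.get_state();q=s["joint_positions"];print(q.round(3),fk(q,P)[0]-s["position"])
c=rack+rot(YR,[-.02,.07,0])
to(*lie(c,YR,.022,.10))
E
```

```text
time_s: 6.95
position: [0.5546, 0.3501, 0.2025]
tool_rot: [-2.248, -0.274, -1.464]
force: [-0.0, 0.2, -0.8]
finger_gap: 0.519
grasp_force: 30.0
[ 0.319  0.434  1.962  2.75   0.503 -1.018] [ 0.01270592  0.00337329 -0.00406447]
row [-0.037  0.092 -0.023] [-0.434 -0.027 -0.093] n 1.63328698215259 2.3655486334124594
```

```bash
python3 drive.py '[[-0.037,0.092,-0.023,-0.434,-0.027,-0.093],[-0.037,0.092,-0.023,-0.434,-0.027,-0.093],[-0.037,0.092,-0.023,-0.434,-0.027,-0.093],[-0.037,0.092,-0.023,-0.434,-0.027,-0.093],[-0.037,0.092,-0.023,-0.434,-0.027,-0.093],[-0.037,0.092,-0.023,-0.434,-0.027,-0.093]]'
python3 - <<'E'
from k import *
s=env.get_state();q=s["joint_positions"];print(q.tolist(),s["position"].tolist())
c=rack+rot(YR,[-.02,.07,0])
to(*lie(c,YR,.022,.10));to(*lie(c,YR,.023,0))
E
```

```text
time_s: 7.7
position: [0.5572, 0.2612, 0.1546]
tool_rot: [-2.621, -0.073, -1.672]
force: [0.3, -0.3, -2.8]
finger_gap: 0.522
grasp_force: 30.0
[0.3448334828280874, 0.4808314989300208, 2.007435332664732, 3.676077003824833, 0.5288646976693522, -1.9175357352023679] [0.5571670701575352, 0.2611961083697637, 0.15457694582579368]
row [-0.002  0.     0.   ] [-0.003 -0.001 -0.   ] n 0.027080936039122278 0.017120105964910325
row [-0.091  0.001  0.042] [-0.003 -0.001 -0.   ] n 1.609261199157734 0.017120105964910325
```

```bash
python3 drive.py '[[-0.045,0,0.021,0,0,0],[-0.082,0,0.038,0,0,0],[-0.091,0,0.042,0,0,0],[-0.091,0,0.042,0,0,0],[-0.091,0,0.042,0,0,0]]'
python3 - <<'E'
from h import *
c=rack+rot(YR,[-.02,.07,0]);to(*lie(c,YR,.020,0))
cv2.imwrite("pics/s2.png",cv2.resize(env.read_camera("side")[:,:,::-1][40:240,200:440],None,fx=3,fy=3,interpolation=cv2.INTER_CUBIC))
E
```

```text
time_s: 8.32
position: [0.5575, 0.2615, 0.0563]
tool_rot: [-2.619, -0.072, -1.675]
force: [0.2, -0.2, -1.4]
finger_gap: 0.518
grasp_force: 30.0
row [-0.005  0.001  0.001] [-0.003 -0.004 -0.001] n 0.08713302274937572 0.025286098308270125
```

View pics/s2.png

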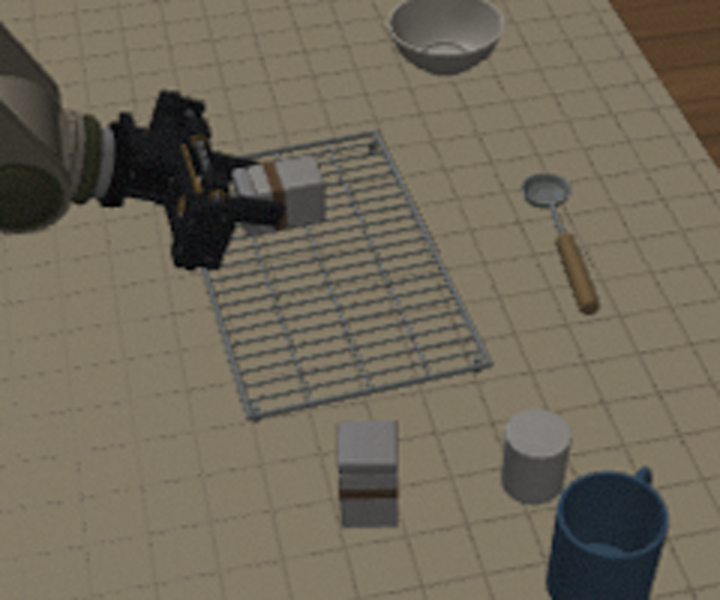

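The tin hangs flat just above the rack at crop (240–325,160–230), with no contact force yet. I'll lower it the last few millimetres.

```bash
python3 drive.py '[[-0.002,0,0.001,0,0,0],[-0.0045,0,0.002,0,0,0],[-0.0045,0,0.002,0,0,0],[-0.0045,0,0.002,0,0,0]]'
```

```text
time_s: 8.88
position: [0.5575, 0.2615, 0.0512]
tool_rot: [-2.618, -0.072, -1.678]
force: [-3.2, -1.0, 7.9]
finger_gap: 0.517
grasp_force: 30.0
```

```bash
python3 drive.py '[[0,0,0,0,0,0],[0,0,0,0,0,0],[0,0,-0.03,0,0,0],[0,0,-0.09,0,0,0],[0,0,-0.15,0,0,0],[0,0,-0.15,0,0,0],[0,0,-0.15,0,0,0]]' 1.0
python3 - <<'E'
from k import *
s=env.get_state();q=s["joint_positions"]
D=[([-1.38441951,.313380084,1.49830080,0,1.33102750,-.223413531],[0.20912006,-0.48135227,0.25724814]),([0.24750604,0.27200637,1.80485759,-1.23229767,0.14737444,2.88003718],[0.59908755,0.23863963,0.27776336]),
([0.3448334828280874,0.4808314989300208,2.007435332664732,3.676077003824833,0.5288646976693522,-1.9175357352023679],[0.5571670701575352,0.2611961083697637,0.15457694582579368]),(q,s["position"])]
f=lambda p:np.r_[np.concatenate([fk(a,p)[0]-b for a,b in D])*1000,(p-[0,.116,.2,.45,0,.4,.23])*[20,1,1,1,20,1,1]]
r=least_squares(f,P);print(r.x.round(4).tolist(),np.abs(r.fun[:-7]).max());P[:]=r.x
open("k.py","a").write(f"P=np.array({r.x.round(4).tolist()})\n")
print(q.round(3))
g,R=grasp(far+[.002,0,0],-11.3,.12);t,e=ik(g,R,np.array([-.2,.5,1.5,0,1.5,1.5]));print("pre",t.round(3),e)
q1=q.copy();q1[1]-=.25
b=t.copy();b[4]=.55;b[1]=.25;b[2]=1.8
a=q.copy();a[1]=.3;a[2]=1.9;a[4]=.55;
W=[a]+[a+(b-a)*k for k in(.25,.5,.75,1)]+[t]
print(np.array(W).round(2));rows(W)
E
```

```text
time_s: 9.75
position: [0.4217, 0.2539, 0.1131]
tool_rot: [-2.62, -0.072, -1.674]
force: [0.9, 0.2, 0.9]
finger_gap: 1.001
grasp_force: 0.0
[0.0002, 0.1163, 0.2016, 0.4385, 0.0389, 0.3974, 0.2288] 0.019662702936518173
[ 0.478  0.461  2.313  3.68   0.81  -1.773]
pre [-0.318  0.928  0.764 -0.053  1.883  1.445] 1.1120141829926154e-09
[[ 0.48  0.3   1.9   3.68  0.55 -1.77]
 [ 0.28  0.29  1.88  2.75  0.55 -0.97]
 [ 0.08  0.28  1.85  1.81  0.55 -0.16]
 [-0.12  0.26  1.82  0.88  0.55  0.64]
 [-0.32  0.25  1.8  -0.05  0.55  1.44]
 [-0.32  0.93  0.76 -0.05  1.88  1.44]]
[0.246, -0.085, 0.031, 0.175, 0.276, 0.184] [0.55 0.35 0.32]
[0.287, -0.074, 0.053, 0.459, 0.293, 0.16] [0.59 0.34 0.35]
[0.247, -0.018, 0.08, 0.554, -0.01, 0.097] [0.6  0.28 0.3 ]
[0.177, 0.124, 0.099, 0.293, -0.404, 0.072] [0.59 0.14 0.23]
[0.145, 0.332, 0.074, -0.258, -0.614, 0.079] [ 0.57 -0.07  0.21]
[0.138, 0.368, 0.16, -0.098, -1.564, 0.264] [ 0.65 -0.1   0.17]
```

```bash
python3 drive.py '[[0.06,-0.02,0.0,0.04,0.07,0.05],[0.246,-0.085,0.031,0.175,0.276,0.184],[0.246,-0.085,0.031,0.175,0.276,0.184],[0.246,-0.085,0.031,0.175,0.276,0.184],[0.287,-0.074,0.053,0.459,0.293,0.16],[0.287,-0.074,0.053,0.459,0.293,0.16],[0.287,-0.074,0.053,0.459,0.293,0.16],[0.287,-0.074,0.053,0.459,0.293,0.16],[0.247,-0.018,0.08,0.554,-0.01,0.097],[0.247,-0.018,0.08,0.554,-0.01,0.097],[0.247,-0.018,0.08,0.554,-0.01,0.097],[0.247,-0.018,0.08,0.554,-0.01,0.097],[0.177,0.124,0.099,0.293,-0.404,0.072],[0.177,0.124,0.099,0.293,-0.404,0.072],[0.177,0.124,0.099,0.293,-0.404,0.072],[0.177,0.124,0.099,0.293,-0.404,0.072],[0.145,0.332,0.074,-0.258,-0.614,0.079],[0.145,0.332,0.074,-0.258,-0.614,0.079],[0.145,0.332,0.074,-0.258,-0.614,0.079],[0.145,0.332,0.074,-0.258,-0.614,0.079]]'
python3 - <<'E'
from h import *
print(env.get_state()["joint_positions"].round(2))
to(*grasp(far+[.002,0,0],-11.3,.12))
E
```

```text
time_s: 12.25
position: [0.5681, -0.0734, 0.2125]
tool_rot: [2.873, -0.225, 0.764]
force: [1.3, 0.4, -0.3]
finger_gap: 0.998
grasp_force: 0.0
[-0.32  0.25  1.8  -0.06  0.55  1.45]
row [0.048 0.009 0.078] [ 0.12  -0.966  0.015] n 1.4763812297637335 5.180051366427174
```

```bash
python3 drive.py '[[0.048,0.009,0.078,0.12,-0.966,0.015],[0.048,0.009,0.078,0.12,-0.966,0.015],[0.048,0.009,0.078,0.12,-0.966,0.015],[0.048,0.009,0.078,0.12,-0.966,0.015],[0.048,0.009,0.078,0.12,-0.966,0.015],[0.048,0.009,0.078,0.12,-0.966,0.015],[0.048,0.009,0.078,0.12,-0.966,0.015],[0.048,0.009,0.078,0.12,-0.966,0.015]]'
python3 - <<'E'
from h import *
print(env.get_state()["joint_positions"].round(2))
to(*grasp(far+[.002,0,0],-11.3,.12))
cv2.imwrite("pics/w2.png",env.read_camera("wrist")[:,:,::-1])
f=far+[.002,0,0]
print(proj("wrist",f+[rot(-11.3,[a,b,z]) for a,b,z in((.023,.023,0),(.023,-.023,0),(-.023,-.023,.08),(-.023,.023,.08))]).round(0))
E
```

```text
time_s: 13.25
position: [0.6446, -0.0996, 0.1709]
tool_rot: [-3.011, 0.292, 0.664]
force: [-0.6, -0.1, -0.0]
finger_gap: 0.999
grasp_force: 0.0
[-0.32  0.92  0.77 -0.05  1.88  1.44]
row [ 0.001  0.002 -0.   ] [-0.001 -0.002  0.004] n 0.0408099666337844 0.02582543347403261
[[302. 144.]
 [349. 144.]
 [352. 237.]
 [299. 237.]]
```

View pics/w2.png

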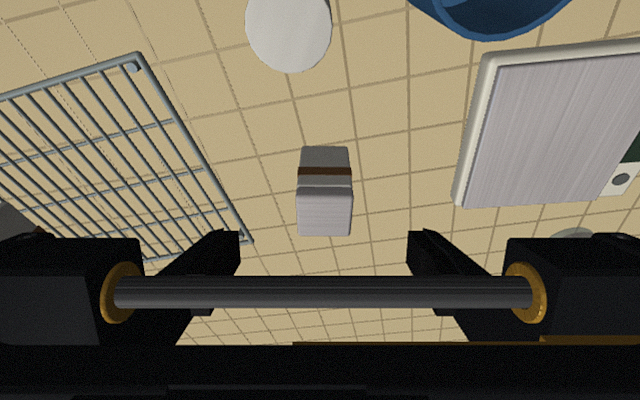

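The far tin is where predicted, with its base edge at (302–349,147) and the lid's near edge at row 236. I'll shift 2 mm, descend and grip.

```bash
python3 drive.py '[[0.001,0.001,0.06,0,0,0],[0.001,0.001,0.12,0,0,0],[0.001,0.001,0.12,0,0,0],[0.001,0.001,0.12,0,0,0]]' && python3 drive.py '[[0,0,0,0,0,0],[0,0,0,0,0,0],[0,0,0,0,0,0],[0,0,0,0,0,0],[0,0,0,0,0,0],[0,0,0,0,0,0]]' 0.0
python3 - <<'E'
from k import *
s=env.get_state();q=s["joint_positions"];print(q.round(3))
u,e=ik(s["position"]+[-.02,0,.17],pose(-11.3,0),q);print("up",u.round(2),e)
c=rack+rot(YR,[-.02,-.07,0])
t,e=ik(*lie(c,YR,.022,.10),np.array([.0,.4,2.2,3.0,.57,-1.5]));print(t.round(2),e)
a=u.copy();a[1]=.25;a[2]=1.8;a[4]=.55
b=t.copy();b[1]=.3;b[2]=2.0
W=[u,a]+[a+(b-a)*k for k in(.25,.5,.75,1)]+[t]
print(np.array(W).round(2));rows(W)
for x in W: print((fk(x,P)[0]+fk(x,P)[1].apply([0,0,.02])).round(2),end=" ")
E
```

```text
time_s: 13.8
position: [0.5977, -0.0909, 0.0646]
tool_rot: [-3.013, 0.291, 0.657]
force: [0.1, -0.7, -0.6]
finger_gap: 0.998
grasp_force: 0.0
time_s: 14.55
position: [0.5958, -0.0903, 0.0619]
tool_rot: [-3.01, 0.291, 0.665]
force: [0.5, -1.3, -0.1]
finger_gap: 0.516
grasp_force: 30.0
[-0.325  0.905  1.101 -0.052  1.568  1.451]
up [-0.36  0.46  1.35 -0.    1.33  1.41] 1.0426411772818297e-11
[-0.02  0.4   2.17  3.02  0.56 -1.5 ] 4.107825191113079e-14
[[-0.36  0.46  1.35 -0.    1.33  1.41]
 [-0.36  0.25  1.8  -0.    0.55  1.41]
 [-0.27  0.26  1.85  0.75  0.55  0.68]
 [-0.19  0.28  1.9   1.51  0.56 -0.04]
 [-0.1   0.29  1.95  2.26  0.56 -0.77]
 [-0.02  0.3   2.    3.02  0.56 -1.5 ]
 [-0.02  0.4   2.17  3.02  0.56 -1.5 ]]
[-0.089, 0.003, -0.146, -0.002, 0.435, 0.004] [ 0.58 -0.09  0.23]
[-0.09, 0.002, -0.124, -0.09, 0.969, 0.023] [ 0.57 -0.09  0.21]
[-0.092, -0.129, -0.122, 0.212, 1.075, -0.301] [0.59 0.04 0.21]
[-0.1, -0.215, -0.159, 0.389, 1.354, -0.481] [0.61 0.12 0.25]
[-0.104, -0.239, -0.199, 0.355, 1.672, -0.452] [0.63 0.15 0.29]
[-0.104, -0.213, -0.201, 0.109, 1.829, -0.263] [0.63 0.12 0.29]
[-0.103, -0.202, -0.052, 0.091, 1.56, -0.259] [0.56 0.12 0.15]
[ 0.58 -0.09  0.21] [ 0.58 -0.09  0.2 ] [0.6  0.05 0.2 ] [0.63 0.13 0.24] [0.65 0.15 0.28] [0.65 0.12 0.29] [0.58 0.12 0.14]
```

```bash
python3 drive.py '[[-0.022,0,-0.047,0,0,0],[-0.06,0.002,-0.1,0,0.1,0],[-0.089,0.003,-0.146,-0.002,0.435,0.004],[-0.089,0.003,-0.146,-0.002,0.435,0.004],[-0.09,0.002,-0.124,-0.09,0.969,0.023],[-0.09,0.002,-0.124,-0.09,0.969,0.023],[-0.09,0.002,-0.124,-0.09,0.969,0.023],[-0.092,-0.129,-0.122,0.212,1.075,-0.301],[-0.092,-0.129,-0.122,0.212,1.075,-0.301],[-0.092,-0.129,-0.122,0.212,1.075,-0.301],[-0.1,-0.215,-0.159,0.389,1.354,-0.481],[-0.1,-0.215,-0.159,0.389,1.354,-0.481],[-0.1,-0.215,-0.159,0.389,1.354,-0.481],[-0.104,-0.239,-0.199,0.355,1.672,-0.452],[-0.104,-0.239,-0.199,0.355,1.672,-0.452],[-0.104,-0.239,-0.199,0.355,1.672,-0.452],[-0.104,-0.213,-0.201,0.109,1.829,-0.263],[-0.104,-0.213,-0.201,0.109,1.829,-0.263],[-0.104,-0.213,-0.201,0.109,1.829,-0.263]]'
python3 - <<'E'
from k import *
print(env.get_state()["joint_positions"].round(2))
c=rack+rot(YR,[-.02,-.07,0])
to(*lie(c,YR,.022,.04))
E
```

```text
time_s: 16.92
position: [0.6267, 0.1196, 0.2881]
tool_rot: [-2.388, -0.079, -2.015]
force: [0.4, 0.4, -1.0]
finger_gap: 0.519
grasp_force: 30.0
[-0.02  0.3   2.    3.02  0.56 -1.5 ]
row [-0.203 -0.008 -0.029] [ 0.011 -0.267  0.018] n 3.277243226953718 1.4226804706640654
```

```bash
python3 drive.py '[[-0.203,-0.008,-0.029,0.011,-0.267,0.018],[-0.203,-0.008,-0.029,0.011,-0.267,0.018],[-0.203,-0.008,-0.029,0.011,-0.267,0.018],[-0.203,-0.008,-0.029,0.011,-0.267,0.018],[-0.203,-0.008,-0.029,0.011,-0.267,0.018],[-0.203,-0.008,-0.029,0.011,-0.267,0.018]]'
python3 - <<'E'
from k import *
c=rack+rot(YR,[-.02,-.07,0])
to(*lie(c,YR,.022,.04));to(*lie(c,YR,.024,.0));to(*lie(c,YR,.0195,.0))
E
```

```text
time_s: 17.68
position: [0.5651, 0.1209, 0.0945]
tool_rot: [-2.62, -0.074, -1.674]
force: [0.3, 0.3, -1.6]
finger_gap: 0.522
grasp_force: 30.0
row [-0.002 -0.    -0.   ] [-0.003 -0.003  0.   ] n 0.027209913198276307 0.022434244093793868
row [-0.036 -0.     0.016] [-0.003 -0.003  0.   ] n 0.631648506115729 0.022434244093793868
row [-0.04  -0.     0.018] [-0.003 -0.003  0.   ] n 0.7036332644535584 0.022434244093793868
```

```bash
python3 drive.py '[[-0.02,0,0.009,0,0,0],[-0.034,0,0.015,0,0,0],[-0.037,0,0.0165,0,0,0],[-0.039,0,0.0175,0,0,0],[-0.04,0,0.018,0,0,0],[-0.04,0,0.018,0,0,0]]' && python3 drive.py '[[0,0,0,0,0,0],[0,0,0,0,0,0],[0,0,-0.03,0,0,0],[0,0,-0.09,0,0,0],[0,0,-0.15,0,0,0],[0,0,-0.15,0,0,0]]' 1.0
python3 - <<'E'
from k import *
s=env.get_state();q=s["joint_positions"];print(q.round(2))
# viewing pose: camera beyond the marks looking back
m=rack+rot(YR,[.02,0,.043])
for yaw,phi,x,z in((0,10,.62,.30),(0,20,.68,.28),(0,20,.66,.33)):
    t,e=ik([x,.19,z],pose(yaw,phi),np.array([.1,.6,1.2,0,1.5,1.5]));
    p,R=fk(t,P);Rc=np.array([[0,1,0],[-.966,0,-.257],[-.257,0,.966]])
    cp=p+R.apply([.066,0,-.128])
    out=[]
    for yy in(.07,-.07):
        v=Rc@R.inv().apply(rack+rot(YR,[.02,yy,.043])-cp);out.append((320+400*v[:2]/v[2]).round())
    print(phi,t.round(2),e,cp.round(2),out)
E
```

```text
time_s: 18.42
position: [0.5646, 0.121, 0.0514]
tool_rot: [-2.617, -0.074, -1.678]
force: [-2.5, -0.8, 5.6]
finger_gap: 0.516
grasp_force: 30.0
time_s: 19.18
position: [0.4254, 0.1132, 0.1135]
tool_rot: [-2.622, -0.074, -1.671]
force: [0.7, -0.4, -0.0]
finger_gap: 0.997
grasp_force: 0.0
[-0.07  0.39  2.54  3.    0.93 -1.54]
10 [0.11 0.69 0.83 0.02 1.8  1.68] 2.1255239235351553e-10 [0.71 0.19 0.41] [array([241., 239.]), array([391., 231.])]
20 [0.1  1.05 0.23 0.04 2.21 1.69] 9.09092578993409e-10 [0.79 0.19 0.38] [array([240., 261.]), array([392., 254.])]
20 [0.1  0.99 0.22 0.04 2.28 1.69] 0.002059358146569611 [0.77 0.19 0.43] [array([246., 221.]), array([387., 214.])]
```

```bash
python3 - <<'E'
from k import *
s=env.get_state();q=s["joint_positions"]
t,e=ik([.66,.19,.27],pose(0,20),np.array([.1,.9,.4,0,2.1,1.6]));print(t.round(2),e)
a=q.copy();a[1]=.25;a[2]=1.95;a[4]=.55
b=t.copy();b[1]=.25;b[2]=1.75;b[4]=.55
W=[a]+[a+(b-a)*k for k in(.25,.5,.75,1)]+[t]
print(np.array(W).round(2));rows(W)
E
```

```text
[0.1  0.94 0.47 0.04 2.08 1.68] 1.5229983940656666e-11
[[-0.07  0.25  1.95  3.    0.55 -1.54]
 [-0.03  0.25  1.9   2.26  0.55 -0.73]
 [ 0.01  0.25  1.85  1.52  0.55  0.07]
 [ 0.06  0.25  1.8   0.78  0.55  0.88]
 [ 0.1   0.25  1.75  0.04  0.55  1.68]
 [ 0.1   0.94  0.47  0.04  2.08  1.68]]
[0.298, 0.036, 0.098, -0.065, 0.35, -0.07] [0.64 0.09 0.34]
[0.287, -0.067, 0.097, 0.337, 0.223, 0.011] [0.63 0.19 0.33]
[0.232, -0.121, 0.085, 0.509, -0.12, 0.064] [0.59 0.24 0.29]
[0.179, -0.111, 0.078, 0.366, -0.451, 0.09] [0.56 0.23 0.24]
[0.172, -0.056, 0.08, 0.011, -0.546, 0.118] [0.57 0.18 0.24]
[0.243, -0.064, 0.15, -0.025, -1.483, 0.057] [0.66 0.19 0.27]
```

```bash
python3 drive.py '[[0.298,0.036,0.098,-0.065,0.35,-0.07],[0.298,0.036,0.098,-0.065,0.35,-0.07],[0.298,0.036,0.098,-0.065,0.35,-0.07],[0.298,0.036,0.098,-0.065,0.35,-0.07],[0.298,0.036,0.098,-0.065,0.35,-0.07],[0.287,-0.067,0.097,0.337,0.223,0.011],[0.287,-0.067,0.097,0.337,0.223,0.011],[0.287,-0.067,0.097,0.337,0.223,0.011],[0.232,-0.121,0.085,0.509,-0.12,0.064],[0.232,-0.121,0.085,0.509,-0.12,0.064],[0.232,-0.121,0.085,0.509,-0.12,0.064],[0.179,-0.111,0.078,0.366,-0.451,0.09],[0.179,-0.111,0.078,0.366,-0.451,0.09],[0.179,-0.111,0.078,0.366,-0.451,0.09],[0.172,-0.056,0.08,0.011,-0.546,0.118],[0.172,-0.056,0.08,0.011,-0.546,0.118],[0.172,-0.056,0.08,0.011,-0.546,0.118]]' && python3 - <<'E'
from k import *
print(env.get_state()["joint_positions"].round(2))
to([.66,.19,.27],pose(0,20))
E
```

```text
time_s: 21.3
position: [0.5707, 0.1766, 0.2352]
tool_rot: [-2.924, 0.063, -0.883]
force: [0.0, 0.1, 0.4]
finger_gap: 0.998
grasp_force: 0.0
[0.1  0.26 1.74 0.03 0.55 1.69]
row [ 0.093 -0.018  0.022] [-0.096 -0.935 -0.026] n 1.5489895758129093 5.0004248658755515
```

```bash
python3 drive.py '[[0.093,-0.018,0.022,-0.096,-0.935,-0.026],[0.093,-0.018,0.022,-0.096,-0.935,-0.026],[0.093,-0.018,0.022,-0.096,-0.935,-0.026],[0.093,-0.018,0.022,-0.096,-0.935,-0.026],[0.093,-0.018,0.022,-0.096,-0.935,-0.026],[0.093,-0.018,0.022,-0.096,-0.935,-0.026],[0.093,-0.018,0.022,-0.096,-0.935,-0.026]]'; python3 - <<'E'
from h import *
i=env.read_camera("wrist");cv2.imwrite("pics/w3.png",i[:,:,::-1])
for yy in(.07,-.07):
    c=rack+rot(YR,[-.02,yy,0])
    print(proj("wrist",c+[rot(YR,[a,b,.066]) for a,b in((.04,.023),(.04,-.023),(-.04,-.023),(-.04,.023))]).round(0).tolist())
E
```

```text
time_s: 22.18
position: [0.6607, 0.1908, 0.2667]
tool_rot: [-3.092, -0.005, 0.549]
force: [-0.7, 0.9, -0.1]
finger_gap: 0.999
grasp_force: 0.0
[[236.0, 152.0], [277.0, 150.0], [286.0, 208.0], [249.0, 210.0]]
[[363.0, 146.0], [405.0, 144.0], [398.0, 204.0], [361.0, 205.0]]
```

View pics/w3.png

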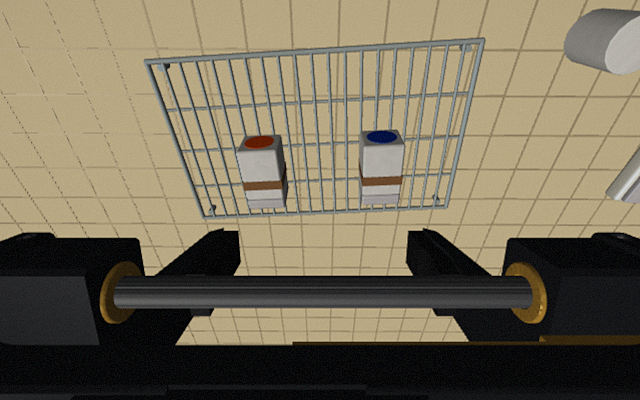

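The wrist view shows both tins lying on the rack with their undersides facing far: orange mark at (259,142) on the left tin, blue at (382,137) on the right tin. I'll go back round the wrist and regrasp the left tin.

```bash
python3 - <<'E'
from k import *
s=env.get_state();q=s["joint_positions"]
R=pose(YR,-65);g=np.array([.5575,.2615,.0515])-.13*R.apply([0,0,1])
t,e=ik(g,R,np.array([.45,.46,2.3,3.6,.8,-1.75]));print(t.round(2),e,g)
b=q.copy();b[1]=.25;b[2]=1.75;b[4]=.55
a=t.copy();a[1]=.25;a[2]=1.95;a[4]=.55
W=[b]+[b+(a-b)*k for k in(.25,.5,.75,1)]+[t]
print(np.array(W).round(2));rows(W)
E
```

```text
[ 0.46  0.49  2.28  3.66  0.8  -1.77] 1.0441647546599597e-12 [0.4398524  0.25512843 0.10644037]
[[ 0.1   0.25  1.75  0.04  0.55  1.68]
 [ 0.19  0.25  1.8   0.94  0.55  0.82]
 [ 0.28  0.25  1.85  1.85  0.55 -0.05]
 [ 0.37  0.25  1.9   2.75  0.55 -0.91]
 [ 0.46  0.25  1.95  3.66  0.55 -1.77]
 [ 0.46  0.49  2.28  3.66  0.8  -1.77]]
[-0.077, 0.012, 0.062, 0.096, 0.934, 0.023] [0.57 0.18 0.24]
[-0.114, -0.129, 0.054, 0.484, 1.003, -0.326] [0.53 0.32 0.26]
[-0.14, -0.201, -0.006, 0.722, 1.335, -0.459] [0.53 0.39 0.32]
[-0.142, -0.192, -0.048, 0.647, 1.693, -0.305] [0.54 0.38 0.36]
[-0.137, -0.137, -0.016, 0.3, 1.752, -0.031] [0.54 0.33 0.33]
[-0.152, -0.065, 0.227, 0.019, 1.483, -0.053] [0.44 0.26 0.11]
```

```bash
python3 drive.py '[[-0.077,0.012,0.062,0.096,0.934,0.023],[-0.077,0.012,0.062,0.096,0.934,0.023],[-0.077,0.012,0.062,0.096,0.934,0.023],[-0.077,0.012,0.062,0.096,0.934,0.023],[-0.077,0.012,0.062,0.096,0.934,0.023],[-0.114,-0.129,0.054,0.484,1.003,-0.326],[-0.114,-0.129,0.054,0.484,1.003,-0.326],[-0.114,-0.129,0.054,0.484,1.003,-0.326],[-0.114,-0.129,0.054,0.484,1.003,-0.326],[-0.14,-0.201,-0.006,0.722,1.335,-0.459],[-0.14,-0.201,-0.006,0.722,1.335,-0.459],[-0.14,-0.201,-0.006,0.722,1.335,-0.459],[-0.14,-0.201,-0.006,0.722,1.335,-0.459],[-0.142,-0.192,-0.048,0.647,1.693,-0.305],[-0.142,-0.192,-0.048,0.647,1.693,-0.305],[-0.142,-0.192,-0.048,0.647,1.693,-0.305],[-0.142,-0.192,-0.048,0.647,1.693,-0.305],[-0.137,-0.137,-0.016,0.3,1.752,-0.031],[-0.137,-0.137,-0.016,0.3,1.752,-0.031],[-0.137,-0.137,-0.016,0.3,1.752,-0.031]]'; python3 - <<'E'
from k import *
print(env.get_state()["joint_positions"].round(2))
to([.4399,.2551,.1064],pose(YR,-65))
E
```

```text
time_s: 24.72
position: [0.5356, 0.3273, 0.3345]
tool_rot: [-2.159, 0.007, -1.856]
force: [0.4, -1.4, -0.7]
finger_gap: 0.997
grasp_force: 0.0
[ 0.44  0.24  1.96  3.58  0.54 -1.7 ]
row [-0.223  0.102 -0.08 ] [-0.195 -0.29  -0.178] n 4.122885303801495 2.086576251984256
```

```bash
python3 drive.py '[[-0.223,0.102,-0.08,-0.195,-0.29,-0.178],[-0.223,0.102,-0.08,-0.195,-0.29,-0.178],[-0.223,0.102,-0.08,-0.195,-0.29,-0.178],[-0.223,0.102,-0.08,-0.195,-0.29,-0.178],[-0.223,0.102,-0.08,-0.195,-0.29,-0.178],[-0.223,0.102,-0.08,-0.195,-0.29,-0.178],[-0.223,0.102,-0.08,-0.195,-0.29,-0.178],[-0.223,0.102,-0.08,-0.195,-0.29,-0.178]]'; python3 - <<'E'
from k import *
print(env.get_state()["joint_positions"].round(2))
to([.4399,.2551,.1064],pose(YR,-65))
to([.5575,.2615,.0515],pose(YR,-65))
E
```

```text
time_s: 25.72
position: [0.4429, 0.2568, 0.1074]
tool_rot: [-2.616, -0.071, -1.678]
force: [0.2, 0.2, -0.5]
finger_gap: 1.0
grasp_force: 0.0
[ 0.46  0.5   2.27  3.65  0.8  -1.77]
row [-0.002  0.002 -0.002] [-0.003 -0.006 -0.002] n 0.05735455170537233 0.03829665189564599
row [-0.003  0.002  0.128] [-0.003 -0.006 -0.002] n 2.042043860571054 0.03829665189564599
```

```bash
python3 drive.py '[[-0.001,0.002,0.06,0,0,0],[-0.001,0.002,0.11,0,0,0],[-0.001,0.002,0.128,0,0,0],[-0.001,0.002,0.128,0,0,0],[-0.001,0.002,0.128,0,0,0]]' && python3 drive.py '[[0,0,0,0,0,0],[0,0,0,0,0,0],[0,0,0,0,0,0],[0,0,0,0,0,0],[0,0,0,0,0,0],[0,0,0,0,0,0]]' 0.0; python3 - <<'E'
from k import *
s=env.get_state();q=s["joint_positions"];T=Ro.from_rotvec(s["tool_rot"])
u,e=ik(s["position"]+[0,0,.14],T,q);print(e)
c=lie(scale,YS,.032,.06);
t,e=ik(*c,np.array([-.9,.6,2.,2.1,.87,-1.1]));print(t.round(2),e)
u2=t.copy()
v,e=ik(c[0]+[0,0,.07],c[1],t);print(e)
W=[u]+[u+(v-u)*k for k in(.25,.5,.75,1)]+[t]
print(np.array(W).round(2));rows(W)
E
```

```text
time_s: 26.35
position: [0.5573, 0.2611, 0.0518]
tool_rot: [-2.619, -0.072, -1.675]
force: [-0.2, 0.5, -0.5]
finger_gap: 0.997
grasp_force: 0.0
time_s: 27.1
position: [0.5578, 0.261, 0.0513]
tool_rot: [-2.619, -0.072, -1.675]
force: [-0.9, -0.8, 0.4]
finger_gap: 0.52
grasp_force: 30.0
8.283304597789254e-14
[-0.92  0.58  1.96  1.94  0.8  -0.94] 6.610823000130495e-11
1.2658755987882131e-11
[[ 0.34  0.4   1.99  3.77  0.45 -2.03]
 [ 0.03  0.41  1.98  3.27  0.53 -1.7 ]
 [-0.29  0.42  1.96  2.77  0.6  -1.37]
 [-0.6   0.42  1.95  2.27  0.68 -1.04]
 [-0.92  0.43  1.93  1.77  0.76 -0.71]
 [-0.92  0.58  1.96  1.94  0.8  -0.94]]
[0.127, -0.0, -0.059, 0.0, 0.0, 0.0] [0.56 0.26 0.19]
[0.185, 0.145, -0.009, -0.092, 0.141, -0.001] [0.63 0.12 0.22]
[0.205, 0.291, 0.002, -0.129, 0.198, -0.016] [ 0.66 -0.03  0.24]
[0.183, 0.43, -0.021, -0.131, 0.15, -0.009] [ 0.64 -0.17  0.23]
[0.119, 0.552, -0.083, -0.126, -0.004, 0.057] [ 0.56 -0.29  0.19]
[0.055, 0.552, -0.054, -0.126, -0.004, 0.057] [ 0.56 -0.29  0.12]
```

The jar would come too close to the gripper body if I placed on the scale at this tilt. I'll let the tin go and regrasp it from straight above.

```bash
python3 drive.py '[[0,0,0,0,0,0],[0,0,0,0,0,0],[0,0,-0.03,0,0,0],[0,0,-0.09,0,0,0],[0,0,-0.15,0,0,0],[0,0,-0.15,0,0,0]]' 1.0; python3 - <<'E'
from k import *
s=env.get_state();q=s["joint_positions"]
c=rack+rot(YR,[-.02,.07,0]);print(c)
t,e=ik(c+[0,0,.16],pose(YR,0),np.array([.2,.4,1.5,0,1.3,1.6]));print(t.round(2),e)
a=q.copy();a[1]=.25;a[2]=1.95;a[4]=.55
b=t.copy();b[1]=.25;b[2]=1.75;b[4]=.55
W=[a]+[a+(b-a)*k for k in(.25,.5,.75,1)]+[t]
print(np.array(W).round(2));rows(W)
E
```

```text
time_s: 27.85
position: [0.4194, 0.2535, 0.1151]
tool_rot: [-2.618, -0.075, -1.674]
force: [0.9, 1.5, 0.5]
finger_gap: 1.001
grasp_force: 0.0
[0.57864375 0.26201599 0.        ]
[0.24 0.64 1.26 0.   1.24 1.76] 1.5513146323087312e-11
[[ 0.48  0.25  1.95  3.68  0.55 -1.77]
 [ 0.42  0.25  1.9   2.76  0.55 -0.89]
 [ 0.36  0.25  1.85  1.84  0.55 -0.01]
 [ 0.3   0.25  1.8   0.92  0.55  0.87]
 [ 0.24  0.25  1.75  0.    0.55  1.76]
 [ 0.24  0.64  1.26  0.    1.24  1.76]]
[0.243, -0.078, 0.014, 0.174, 0.275, 0.183] [0.53 0.34 0.33]
[0.271, -0.15, -0.002, 0.601, 0.258, 0.21] [0.52 0.41 0.36]
[0.223, -0.176, -0.008, 0.8, -0.091, 0.153] [0.5  0.43 0.32]
[0.161, -0.117, 0.016, 0.585, -0.472, 0.08] [0.49 0.37 0.25]
[0.159, 0.008, 0.056, 0.088, -0.555, 0.061] [0.54 0.25 0.24]
[0.108, 0.001, 0.126, -0.004, -1.138, 0.003] [0.58 0.26 0.16]
```

```bash
python3 drive.py '[[0.243,-0.078,0.014,0.174,0.275,0.183],[0.243,-0.078,0.014,0.174,0.275,0.183],[0.243,-0.078,0.014,0.174,0.275,0.183],[0.243,-0.078,0.014,0.174,0.275,0.183],[0.271,-0.15,-0.002,0.601,0.258,0.21],[0.271,-0.15,-0.002,0.601,0.258,0.21],[0.271,-0.15,-0.002,0.601,0.258,0.21],[0.271,-0.15,-0.002,0.601,0.258,0.21],[0.223,-0.176,-0.008,0.8,-0.091,0.153],[0.223,-0.176,-0.008,0.8,-0.091,0.153],[0.223,-0.176,-0.008,0.8,-0.091,0.153],[0.223,-0.176,-0.008,0.8,-0.091,0.153],[0.161,-0.117,0.016,0.585,-0.472,0.08],[0.161,-0.117,0.016,0.585,-0.472,0.08],[0.161,-0.117,0.016,0.585,-0.472,0.08],[0.161,-0.117,0.016,0.585,-0.472,0.08],[0.159,0.008,0.056,0.088,-0.555,0.061],[0.159,0.008,0.056,0.088,-0.555,0.061],[0.159,0.008,0.056,0.088,-0.555,0.061],[0.159,0.008,0.056,0.088,-0.555,0.061]]'; python3 - <<'E'
from k import *
print(env.get_state()["joint_positions"].round(2))
to([.5786,.262,.16],pose(YR,0))
E
```

```text
time_s: 30.35
position: [0.5409, 0.2506, 0.2349]
tool_rot: [-2.894, -0.071, -0.864]
force: [-0.4, 0.1, 0.2]
finger_gap: 0.996
grasp_force: 0.0
[ 0.24  0.26  1.74 -0.01  0.55  1.77]
row [-0.009 -0.001  0.084] [-0.106 -0.582 -0.005] n 1.354165478193242 3.148417064339577
```

```bash
python3 drive.py '[[-0.009,-0.001,0.084,-0.106,-0.582,-0.005],[-0.009,-0.001,0.084,-0.106,-0.582,-0.005],[-0.009,-0.001,0.084,-0.106,-0.582,-0.005],[-0.009,-0.001,0.084,-0.106,-0.582,-0.005],[-0.009,-0.001,0.084,-0.106,-0.582,-0.005],[-0.009,-0.001,0.084,-0.106,-0.582,-0.005]]'; python3 - <<'E'
from k import *
to([.5786,.262,.16],pose(YR,0))
c=rack+rot(YR,[-.02,.07,0])
print(proj("wrist",c+[rot(YR,[a,b,.066]) for a,b in((.04,.023),(.04,-.023),(-.04,-.023),(-.04,.023))]).round(0).tolist())
cv2.imwrite("pics/w4.png",env.read_camera("wrist")[:,:,::-1])
E
```

```text
time_s: 31.1
position: [0.5777, 0.2633, 0.1603]
tool_rot: [-3.138, -0.089, -0.001]
force: [-0.5, 0.3, 0.3]
finger_gap: 1.0
grasp_force: 0.0
row [0.001 0.001 0.   ] [-0.002 -0.001  0.003] n 0.026171325293337735 0.019333742180444157
[[293.0, 153.0], [355.0, 153.0], [353.0, 253.0], [295.0, 253.0]]
```

View pics/w4.png

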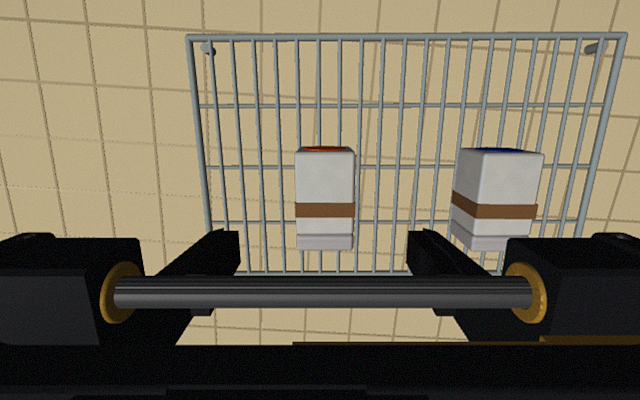

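The gripper is centred over the orange tin (corners (295,152) to (352,248)), with the blue tin clear to the right. I'll descend and grip.

```bash
python3 drive.py '[[0.002,0.001,0.06,0,0,0],[0.003,0.001,0.1,0,0,0],[0.003,0.001,0.112,0,0,0],[0.003,0.001,0.112,0,0,0],[0.003,0.001,0.112,0,0,0]]' && python3 drive.py '[[0,0,0,0,0,0],[0,0,0,0,0,0],[0,0,0,0,0,0],[0,0,0,0,0,0],[0,0,0,0,0,0],[0,0,0,0,0,0]]' 0.0 && python3 drive.py '[[0,0,-0.05,0,0,0],[0,0,-0.11,0,0,0],[0,0,-0.14,0,0,0],[0,0,-0.14,0,0,0]]'; python3 - <<'E'
from k import *
to(scale+[0,0,.19],pose(YS,0)); print(ik(scale+[0,0,.06],pose(YS,0),np.array([-.6,.6,1.4,0,1.2,1.]))) 
E
```

```text
time_s: 31.78
position: [0.5816, 0.2633, 0.0505]
tool_rot: [-3.137, -0.09, -0.005]
force: [-0.0, 0.3, 0.4]
finger_gap: 1.004
grasp_force: 0.0
time_s: 32.52
position: [0.5807, 0.263, 0.0485]
tool_rot: [-3.138, -0.09, -0.0]
force: [-0.3, -0.7, 0.4]
finger_gap: 0.523
grasp_force: 30.0
time_s: 33.02
position: [0.5813, 0.2629, 0.1902]
tool_rot: [-3.137, -0.09, -0.006]
force: [0.8, 1.0, -1.7]
finger_gap: 0.518
grasp_force: 30.0
row [-0.028  0.556 -0.002] [-0.004 -0.004  0.139] n 8.907153589788157 0.7413575527908591
(array([-0.64402885,  0.79049377,  1.27010052,  0.        ,  1.08099836,
        1.00879795]), np.float64(9.749295302754944e-15))
```

```bash
python3 drive.py '[[-0.028,0.556,-0.002,-0.004,-0.004,0.139],[-0.028,0.556,-0.002,-0.004,-0.004,0.139],[-0.028,0.556,-0.002,-0.004,-0.004,0.139],[-0.028,0.556,-0.002,-0.004,-0.004,0.139],[-0.028,0.556,-0.002,-0.004,-0.004,0.139],[-0.028,0.556,-0.002,-0.004,-0.004,0.139],[-0.028,0.556,-0.002,-0.004,-0.004,0.139],[-0.028,0.556,-0.002,-0.004,-0.004,0.139],[-0.028,0.556,-0.002,-0.004,-0.004,0.139],[-0.028,0.556,-0.002,-0.004,-0.004,0.139],[-0.028,0.556,-0.002,-0.004,-0.004,0.139],[-0.028,0.556,-0.002,-0.004,-0.004,0.139]]'; python3 - <<'E'
from k import *
to(scale+[0,0,.062],pose(YS,0)); to(scale+[0,0,.057],pose(YS,0))
E
```

```text
time_s: 34.52
position: [0.5847, -0.2925, 0.1884]
tool_rot: [3.138, -0.126, -0.008]
force: [-0.0, 0.2, -0.7]
finger_gap: 0.519
grasp_force: 30.0
row [0.001 0.001 0.126] [0.001 0.005 0.002] n 2.0227290065896395 0.02827440532717045
row [0.001 0.001 0.131] [0.001 0.005 0.002] n 2.102724862187403 0.02827440532717045
```

```bash
python3 drive.py '[[0,0.001,0.055,0,0,0],[0,0.001,0.105,0,0,0],[0,0.001,0.122,0,0,0],[0,0.001,0.127,0,0,0],[0,0.001,0.129,0,0,0],[0,0.001,0.13,0,0,0],[0,0.001,0.13,0,0,0]]'
```

```text
time_s: 35.4
position: [0.5842, -0.2954, 0.0599]
tool_rot: [3.137, -0.128, -0.005]
force: [1.0, -0.3, -0.8]
finger_gap: 0.519
grasp_force: 30.0
```

```bash
python3 drive.py '[[0,0,0.001,0,0,0],[0,0,0.002,0,0,0],[0,0,0.002,0,0,0]]'
```

```text
time_s: 35.78
position: [0.5841, -0.2954, 0.0585]
tool_rot: [3.137, -0.128, -0.005]
force: [-3.7, 1.9, 7.7]
finger_gap: 0.519
grasp_force: 30.0
```

Contact at 8 N. I'll release, rise, and move clear of the top camera's view.

```bash
python3 drive.py '[[0,0,0,0,0,0],[0,0,0,0,0,0],[0,0,-0.02,0,0,0],[0,0,-0.08,0,0,0],[0,0,-0.14,0,0,0],[0,0,-0.18,0,0,0],[-0.1,0.06,-0.2,0,0,0],[-0.2,0.12,-0.2,0,0,0],[-0.2,0.12,-0.2,0,0,0],[-0.2,0.12,-0.2,0,0,0],[-0.2,0.12,-0.2,0,0,0]]' 1.0; python3 - <<'E'
from k import *
i=env.read_camera("top")
cv2.imwrite("pics/t2.png",cv2.resize(i[125:285,140:450,::-1],None,fx=2.5,fy=2.5,interpolation=cv2.INTER_CUBIC))
print(proj("top",scale+[rot(YS,[a,b,.053]) for a,b in((.04,.023),(.04,-.023),(-.04,-.023),(-.04,.023))])*2.5-[350,312])
print(env.get_state()["time_s"])
E
```

```text
time_s: 37.15
position: [0.3735, -0.3995, 0.2599]
tool_rot: [3.135, -0.134, -0.005]
force: [-0.3, 0.7, 0.5]
finger_gap: 0.998
grasp_force: 0.0
[[616.42167927 153.63137705]
 [659.02391152 156.81051516]
 [655.21091982 231.15496708]
 [612.29646905 228.01229834]]
37.2
```

View pics/t2.png

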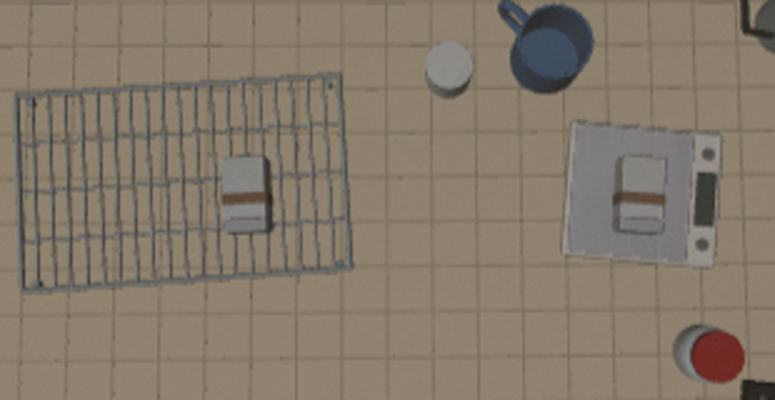

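The blue tin lies on the rack, and the orange tin lies mid-platform: its top centre at crop (641,195) is within about 2 mm of the platform centre once parallax is allowed for. The mug, jar and round tin are unmoved, and the robot is clear.

```bash
python3 -c "
from cell import env
print(env.job_done())"
```

```text
the job is handed in; nothing more can be done
None
```

I handed the job in at about 37 s: the orange-marked tin lies on the middle of the scale's platform, within about 2 mm by the last top-camera picture, the blue-marked tin lies on the rack, and the mug, jar and round tin look unmoved; the verdict itself was not shown.

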